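# Seat the proud pot cap, then press its tag home behind the rack lip

## Task

On the injector bench one of the three sample pots in the rack has its cap standing proud: first press that cap down until it is fully seated. Then take the green tag holder from its stand, push it down behind the rack's green lip in the bay straight in front of that same pot until it is fully home against the sprung bar's stop, and finish there, still gripping it and holding it pressed home so that the bar stays down. Leave the orange tag and everything else on the bench where they are.

Things in the scene. Friction and masses are not known exactly. Their poses are not given: they have to be found in the camera images.
- rack: pot rack fixed on the bench, 155 mm deep (x), 250 mm wide (y). Origin: underside, on the bench; x points from the green lip (front, robot side) to the pots, y along the lip, z up. Behind the lip is a slot at rack x = -0.055, split by dark blocks into three bays, each 50 mm wide in y, centred at rack y = -0.072, 0, 0.072, one in front of each pot
- slot_mid (a point): middle of the slot of the middle bay (rack x -0.055, y 0), 30 mm above the bench, axes as the rack's. The slot is 9 mm wide in x, between the lip (42 mm high, its edge flared outward to 52 mm) and an aluminium wall (46 mm high, flared backward to 54 mm). In its bottom lies the yellow sprung bar
- bar (a joint): the yellow sprung contact bar in the bottom of all three bays; value = how far it is pressed down, 0 = up (its top 30 mm above the bench), 0.008 m = hard against its stop (top 22 mm above the bench). The spring pushes back with 3 N at the start of travel and 9 N at the stop, and returns it when let go
- cap_a (a joint): black cap of the pot, 50 mm across, 16 mm thick. Value: how far it is pressed down, 0 = 14 mm proud (a red neck band shows), 0.014 m = fully seated. Stiff sliding fit: about 5 N moves it, it stays where it is left. This one starts proud (at 0 to 0.003).
- cap_a_top (a point): centre of the flat top of that pot's cap: 110 mm above the bench when proud, 96 mm when seated
- cap_b (a joint): black cap of the pot, 50 mm across, 16 mm thick. Value: how far it is pressed down, 0 = 14 mm proud (a red neck band shows), 0.014 m = fully seated. Stiff sliding fit: about 5 N moves it, it stays where it is left. Starts seated.
- cap_b_top (a point): centre of the flat top of that pot's cap: 110 mm above the bench when proud, 96 mm when seated
- cap_c (a joint): black cap of the pot, 50 mm across, 16 mm thick. Value: how far it is pressed down, 0 = 14 mm proud (a red neck band shows), 0.014 m = fully seated. Stiff sliding fit: about 5 N moves it, it stays where it is left. Starts seated.
- cap_c_top (a point): centre of the flat top of that pot's cap: 110 mm above the bench when proud, 96 mm when seated
- pot_a: white round sample pot with cap_a, 52 mm across, 50 mm tall without cap, fixed on the rack's deck 30 mm above the bench; which pot stands behind which bay varies. Origin: centre of its underside, axes parallel to the rack's. The slot centre of its own bay is at its x = -0.100, y = 0
- pot_b: white round sample pot with cap_b, 52 mm across, 50 mm tall without cap, fixed on the rack's deck 30 mm above the bench; which pot stands behind which bay varies. Origin: centre of its underside, axes parallel to the rack's. The slot centre of its own bay is at its x = -0.100, y = 0
- pot_c: white round sample pot with cap_c, 52 mm across, 50 mm tall without cap, fixed on the rack's deck 30 mm above the bench; which pot stands behind which bay varies. Origin: centre of its underside, axes parallel to the rack's. The slot centre of its own bay is at its x = -0.100, y = 0
- tag: green plastic tag holder, 40 g, upright in the stand: plate 44 mm wide (y), 5 mm thick (x), paper labels on both faces (either way round is fine); lowest 7 mm only 40 x 3.6 mm; on top a grip block 12 mm thick (x), 30 mm wide (y), 54 to 80 mm above its lower edge. Origin: centre of its lower edge (12 mm above the bench at the start), z up
- spare: orange tag holder, same shape, standing beside the green one in the stand (70 mm between centres along the stand's y, either may be on either side); not wanted, leave it
- stand: wooden tag stand fixed on the bench, 60 x 150 x 30 mm high, two slots in line along its y, 18 mm deep. Origin: centre of its underside
- oil_bottle: amber bottle, 60 mm across, 150 mm tall; origin at its underside. Bystander
- hammer: hammer lying on the bench. Bystander
- wrench: wrench lying on the bench. Bystander
- injector: steel injector body, about 150 mm long, 28 mm thick, lying on the bench. Bystander
- nozzle_nut: brass nut, 24 mm across, 28 mm tall. Bystander
- grease_jar: white jar with green cap, 60 mm across, 60 mm tall. Bystander
Not all that is in view belongs to the job. Of the things that look like the tag, the smaller one is meant.

How it is judged:
On the way, in this order (a step that is already met when the one before it is completed fails the run):
1. the proud cap is pressed fully down (value of joint cap_a above 0.0122 m and distance of tag from where it was at the start of the episode below 0.01 m), for 0.2 s.
2. the green tag is carried in the fingers, clear of the stand (height (world z) of tag above 0.035 m and contact force between the fingers and tag above 1 N), for 0.2 s.
3. the green tag is pressed home behind the lip in front of that pot (value of joint bar above 0.006 m and z of tag in the frame of rack below 0.0255 m and x of tag in the frame of pot_a between -0.105 and -0.095 m and y of tag in the frame of pot_a between -0.008 and 0.008 m and angle between tag's own z axis and vertical below 0.15 rad and angle between the x axis of tag and the x axis of rack, either way round below 0.15 rad), for 0.3 s.
At the end, for the whole second after the job is handed in: Caps seated within 1.8 mm; green tag upright (0.15 rad) in that pot's bay (8 mm along the lip, 5 mm across), lower edge under 25.5 mm, bar down over 6 of 8 mm, at rest, still in the fingers (over 2 N); other loose things within 30 mm of their starts (all of step 3 and value of joint each of cap_a, cap_b, cap_c above 0.0122 m and contact force between the fingers and tag above 2 N and linear speed of tag below 0.02 m/s and distance of each of oil_bottle, hammer, wrench, injector, nozzle_nut, grease_jar, spare from where it was at the start of the episode below 0.03 m); the arm keeps its last pose, push and grip.
It fails at once if a bystander or the orange tag is knocked away (more than 30 mm) (distance of any of oil_bottle, hammer, wrench, injector, nozzle_nut, grease_jar, spare from where it was at the start of the episode above 0.03 m).
It also fails if it takes over 48 s, if anything falls off the work surface, if the arm or the gripper's body presses on something with over 40 N, if the wrist force passes 120 N, or if a joint passes its speed limit or range.

## Robot

A 6-joint arm with a two-finger parallel gripper is mounted at the origin on the work surface. World frame = base frame: x ahead of the robot, y to its left, z up, the work surface at z = 0. Lengths are in m, angles in rad, forces in N, time in s.
With the tool pointing down it reaches from about 0.375 to 0.9 m from the base axis. Payload 3.1 kg.
Tool frame: the origin (TCP) lies at the very end of the fingers, on their centre line; the grasp point (between the pads) lies 19 mm behind it; z points along the fingers, y is the line along which they close (so a half turn about z gives the same grasp; the last joint's range is limited). The gripper opens to 87 mm and grips with 3 to 60 N. Pads are 19 mm wide; open, the fingers measure 117 mm over their backs; the gripper's body (75 mm by 190 mm) begins 51 mm behind the grasp point.
Start: joints at [1.141, 0.527, 1.433, -0, 1.181, -0.178], TCP at [0.155, 0.605, 0.197] pointing down, gripper open.
Joint ranges: [-3.08, 3.08], [-0.75, 2.2], [0.22, 2.44], [-1.43, 4.57], [0, 2.65], [-2.85, 2.85]. Speed limits (rad/s): [2.79, 2.79, 3.14, 3.14, 3.14, 3.14].

## Interface

Orientations are given as a unit quaternion [x, y, z, w].
In Python, from rig import robot gives the robot as it stands. The module is installed in compiled form; this text tells all that it offers.
- The arm moves only by the tool play_rows, never from a script. Its argument "steps" is one flat list of numbers, 5 for each row, row after row: the opening, from -1 (shut) to 1 (fully open), then the shift along the tool's x, y, z as a fraction of full scale, then the turn about the tool's z as a fraction of full scale. In form: [claw, tx, ty, tz, twist, claw, tx, ty, tz, twist, ...]. A call has exactly 10 rows; each row shifts and turns the commanded pose from where the row before left it, along the tool's axes as they then stand; what a row does not reach is not made up. Full scale, the value 1, is 0.03 m for a shift and 0.1 rad for a turn. A row lasts 1/10 s, in which the tool goes at most 50 mm and 8.59 degrees, less where a joint would pass 70% of its speed; a pose out of reach is approached as far as the arm can. A call with a number of a shift or a turn outside -1 to 1 is refused whole. A call with a gripper value outside its range is refused whole. The fingers move at their own pace and stop on an object; "grip_force" is the grip in N (left out, the last holds). Time passes only in rows, so rows that do not move let the fingers close, or fill a call up. It gives the time, the measured TCP pose, the force, the opening and the grip force at its end, in the units of the state.
- robot.get_obs(): the state, without advancing time (a new reading comes with each control period).
- robot.camera(name): name is "side" or "top" or "wrist"; returns a dict with "image" (480x640x3 uint8, red, green, blue), "mtx" (3x3 intrinsics, pixels), "D" ([k1, k2, p1, p2, k3] as OpenCV has them; the pictures are not rectified), "rvec" (rotation vector, rad) and "tvec" (3), from world to camera coordinates, as OpenCV has them. Camera axes: x right, y down, z forward; pixel columns grow to the right and rows downward; lengths in m; the calibration is good to about 2 mm. A picture is of the moment at which its call begins. There is no depth.
- robot.hand_in(): hands the job in; it is judged then, once.
The state is a dict: "time": time; "q": joint angles; "joint_velocities": joint speeds; "joint_torque": joint torques, N m; "position": TCP position; "tool_rot": TCP orientation; "ft_force": force on the tool from outside, world axes, zero at the start; "moment": the same for the moment, N m; "grip_width": finger opening in m; "grip_force": force on a finger pad.
Only numpy, scipy, OpenCV 4.12 (cv2) and the standard library are available. Lean on these libraries where they do the work, as an engineer would, in place of code of your own. Each camera call takes 0.05 s, during which the arm holds its last target. There are 200 camera calls.

## Working session

There is one attempt and no reset: what is moved stays moved. The work goes in short steps, Python scripts to look and compute and a tool call to move; the robot and the scene stay as the last step left them, time stands still between calls to the robot, and variables do not carry over. Pictures are saved under pics/ and viewed, at most 10 in all, crops included, and the job is handed in when it is done.

Besides the shell and the picture viewer there is one more tool, called after "Call:" in YAML: its name, and indented under it one key for each argument. play_rows: Moves the arm, as the interface text tells. Shift numbers are shares of 0.03 m and turn numbers shares of 0.1 rad, none past 1 either way. Its arguments: {"type":"object","properties":{"steps":{"type":"array"},"grip_force":{"type":"number"}},"required":["steps"]}

```bash
mkdir -p pics; cat > h.py <<'E'
import numpy as np,cv2
from rig import robot
def shot(n,save=None):
    c=robot.camera(n)
    c['R']=cv2.Rodrigues(np.array(c['rvec'],float))[0]; c['t']=np.array(c['tvec'],float).ravel()
    if save: cv2.imwrite('pics/'+save,cv2.cvtColor(c['image'],cv2.COLOR_RGB2BGR))
    return c
def ray(c,p):
    u=cv2.undistortPoints(np.array(p,float).reshape(-1,1,2),np.array(c['mtx'],float),np.array(c['D'],float)).reshape(-1,2)
    return -c['R'].T@c['t'], np.c_[u,np.ones(len(u))]@c['R']
def plane(c,p,z):
    o,d=ray(c,p); return o+d*((z-o[2])/d[:,2])[:,None]
def proj(c,X):
    return cv2.projectPoints(np.array(X,float).reshape(-1,3),np.array(c['rvec'],float),c['t'],np.array(c['mtx'],float),np.array(c['D'],float))[0].reshape(-1,2)
E
python3 - <<'E'
from h import *
a=shot('top','top.png');b=shot('side','side.png')
o=robot.get_obs();print(o['time'],o['position'],o['tool_rot'],o['grip_width'],o['ft_force'])
for c in(a,b):print(-c['R'].T@c['t'],c['R'][2])
E
```

```text
0.1 [0.154766   0.60479128 0.19567563] [ 1.25050351e-01  9.92149898e-01 -9.49274292e-04 -2.98988788e-04] 0.08727735225279952 [ 0.69487933 -0.21196148 -0.41020377]
[ 0.4995933  -0.02965673  1.3412446 ] [ 0.06631513  0.01624107 -0.99766654]
[ 1.16731448 -0.61955243  0.77751732] [-0.54749301  0.54744596 -0.63289361]
```

View pics/top.png

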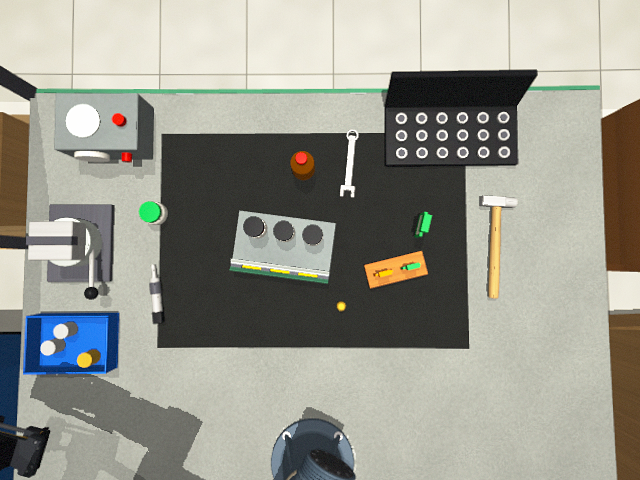

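View pics/side.png

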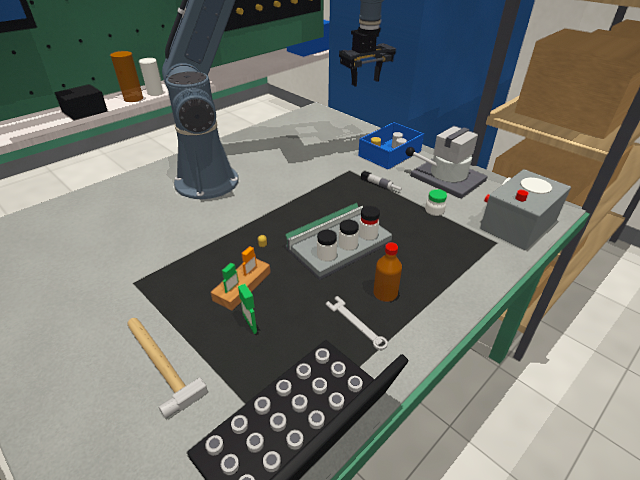

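```bash
cat > m.py <<'E'
from h import *
a=shot('top');b=shot('side')
cv2.imwrite('pics/crop.png',cv2.cvtColor(np.vstack([np.hstack([cv2.resize(a['image'][y:y+100,x:x+130],None,fx=3,fy=3,interpolation=2) for x,y in((220,195),(350,195))]),np.hstack([cv2.resize(b['image'][y:y+100,x:x+130],None,fx=3,fy=3,interpolation=2) for x,y in((280,190),(190,240))])]),cv2.COLOR_RGB2BGR))
def blobs(c,m,x0,x1,y0,y1,mn,tag,zs):
    M=np.zeros(m.shape,np.uint8);M[y0:y1,x0:x1]=m[y0:y1,x0:x1]
    for k in cv2.findContours(M,0,1)[0]:
        A=cv2.contourArea(k)
        if A<mn: continue
        r=cv2.minAreaRect(k);mo=cv2.moments(k);p=(mo['m10']/A,mo['m01']/A)
        print(tag,'A',A,'cen',np.round(p,1),'rect',np.round(r[0],1),np.round(r[1],1),round(r[2],1),[np.round(plane(c,[r[0]],z)[0,:2],4) for z in zs])
        
for n,c,(x0,x1,y0,y1) in(('top',a,(225,440,195,295)),('side',b,(205,400,200,340))):
    h=cv2.cvtColor(c['image'],cv2.COLOR_RGB2HSV);H,S,V=cv2.split(h)
    blobs(c,((H>50)&(H<80)&(S>150)&(V>70)),x0,x1,y0,y1,20,n+' green',(.092,.05))
    blobs(c,((H>8)&(H<24)&(S>190)&(V>170)),x0,x1,y0,y1,15,n+' orange',(.092,))
    blobs(c,((H>24)&(H<35)&(S>150)&(V>100)),x0,x1,y0,y1,8,n+' yellow',(.03,))
    if n=='top': blobs(c,V<75,240,330,213,248,100,n+' dark',(.096,.110))
E
python3 m.py
```

```text
top green A 48.0 cen [411.3 266.1] rect [410.1 266.4] [ 4.3 18.4] 78.7 [array([ 0.4885, -0.24  ]), array([ 0.4881, -0.2471])]
top green A 183.5 cen [424.5 223.5] rect [423.4 225. ] [11.9 26.9] 14.0 [array([ 0.5888, -0.2735]), array([ 0.5918, -0.2817])]
top yellow A 27.0 cen [307.4 274.8] rect [307.5 274.8] [19.1  2.4] 7.6 [array([0.4665, 0.0099])]
top yellow A 26.0 cen [385.1 273. ] rect [386.  272.9] [ 3.5 12.5] 80.5 [array([ 0.4713, -0.1894])]
top yellow A 27.0 cen [279.7 271. ] rect [279.1 270.9] [18.2  2.4] 8.1 [array([0.4764, 0.0824])]
top yellow A 22.0 cen [250.8 267.1] rect [251.  267.2] [18.2  2.4] 7.1 [array([0.486 , 0.1541])]
top dark A 127.0 cen [249.6 224.3] rect [249.9 225.3] [12. 19.] 18.4 [array([0.5884, 0.1484]), array([0.5874, 0.1464])]
top dark A 240.0 cen [309.  215.7] rect [297.5 217. ] [ 8. 63.] 90.0 [array([0.6085, 0.0324]), array([0.6073, 0.0317])]
side green A 293.5 cen [247.7 302.6] rect [250.1 308.3] [49.9 12.3] 71.0 [array([ 0.6254, -0.2861]), array([ 0.5922, -0.2657])]
side green A 143.5 cen [228.3 271.6] rect [226.2 276.2] [12.7 28.9] 24.2 [array([ 0.5109, -0.2653]), array([ 0.4707, -0.2436])]
side orange A 42.5 cen [247.4 250.5] rect [247.3 250.3] [ 4.9 11.3] 45.0 [array([ 0.4716, -0.1764])]
```

View pics/crop.png

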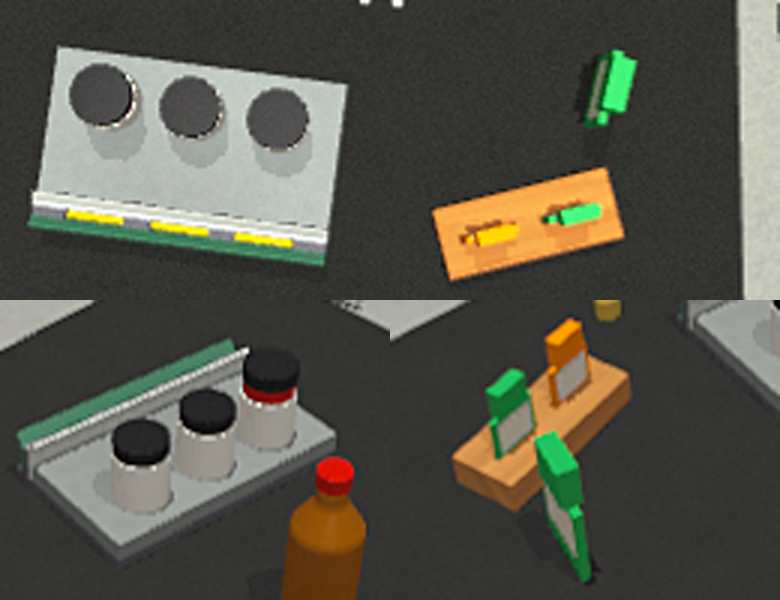

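The proud cap is on the left pot: red band in the side view at (370,226), cap in the top view at (254,227). There are two green candidates in the top view, (411,266) in the stand and (424,223) standing alone on the bench. The one in the stand is smaller and matches the description, and the crop confirms it.

The yellow bar pieces are about 73 mm apart (72 mm given). They give a rack yaw of about -0.134 rad, the bay at about (0.486, 0.154) and the cap at about (0.585, 0.141).

Call:
play_rows:
  steps: [-1,-0.88,-0.57,0,0,-1,-0.88,-0.57,0,0,-1,-0.88,-0.57,0,0,-1,-0.88,-0.57,0,0,-1,-0.88,-0.57,0,0,-1,-0.88,-0.57,0,0,-1,-0.88,-0.57,0,0,-1,-0.88,-0.57,0,0,-1,-0.88,-0.57,0,0,-1,-0.88,-0.57,0,0]
  grip_force: 30

```text
time: 1.2
position: [0.369, 0.3732, 0.1965]
tool_rot: [0.125, 0.992, -0.0, -0.0]
ft_force: [0.8, 0.4, 0.0]
grip_width: 0.0152
grip_force: 0.0
```

```bash
python3 - <<'E'
from h import *
a=shot('top')
im=a['image'];h=cv2.cvtColor(im,cv2.COLOR_RGB2HSV);H,S,V=cv2.split(h)
# caps: hough on enlarged crop
g=cv2.resize(cv2.cvtColor(im,cv2.COLOR_RGB2GRAY)[200:255,235:335],None,fx=6,fy=6,interpolation=2)
cs=cv2.HoughCircles(g,cv2.HOUGH_GRADIENT,1,120,param1=120,param2=15,minRadius=48,maxRadius=75)
for x,y,r in cs[0][:4]:
    p=(x/6+235-.42,y/6+200-.42);print('cap',np.round(p,1),r/6,plane(a,[p],.096)[0,:2].round(4),plane(a,[p],.110)[0,:2].round(4))
# stand
m=((H>6)&(H<20)&(S>120)&(V>120)).astype(np.uint8)*255
m[:, :345]=0;m[:,445:]=0;m[:240]=0;m[300:]=0
m=cv2.morphologyEx(m,3,np.ones((7,7)))
k=max(cv2.findContours(m,0,1)[0],key=cv2.contourArea)
r=cv2.boxPoints(cv2.minAreaRect(k));P=plane(a,r,.03);print('stand',P[:,:2].round(4),np.linalg.norm(np.diff(P,axis=0),axis=1).round(3),P.mean(0))
E
```

```text
cap [253.  226.2] 10.349999 [0.5863 0.1409] [0.5853 0.1389]
cap [312.  234.3] 10.3 [ 0.5662 -0.003 ] [ 0.5654 -0.0033]
cap [283.3 230.7] 10.666667 [0.5752 0.0668] [0.5744 0.0658]
stand [[ 0.493  -0.1328]
 [ 0.5299 -0.2804]
 [ 0.4692 -0.2945]
 [ 0.4323 -0.1475]] [0.152 0.062 0.152] [ 0.48109632 -0.2138332   0.03      ]
```

Call:
play_rows:
  steps: [-1,-0.89,-0.58,0.17,0,-1,-0.89,-0.58,0.17,0,-1,-0.89,-0.58,0.17,0,-1,-0.89,-0.58,0.17,0,-1,-0.89,-0.58,0.17,0,-1,-0.89,-0.58,0.17,0,-1,-0.89,-0.58,0.17,0,-1,-0.89,-0.58,0.17,0,-1,-0.89,-0.58,0.17,0,-1,-0.89,-0.58,0.17,0]

```text
time: 2.25
position: [0.5845, 0.1385, 0.1452]
tool_rot: [0.125, 0.992, 0.0, -0.0]
ft_force: [-0.1, 0.7, 0.4]
grip_width: 0.0006
grip_force: 0.0
```

```bash
python3 - <<'E'
from h import *
w=shot('wrist','w1.png');o=robot.get_obs();print(o['position'],o['grip_width'],-w['R'].T@w['t'])
E
```

```text
[0.58898776 0.13446869 0.14461313] 0.00029997795933711516 [0.51875978 0.15574829 0.33163944]
```

View pics/w1.png

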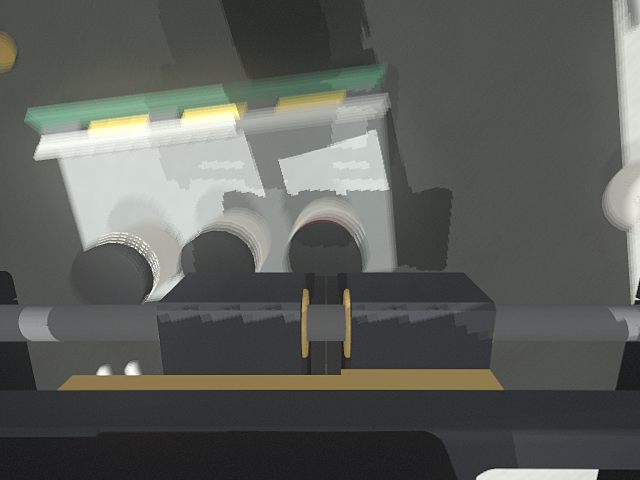

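The wrist view shows the fingers over the right-hand cap at (327,245), which is the proud one with the red neck. The lip and slot are at rows 80-130. Next I press the cap down, shifting a few mm to centre on it.

Call:
play_rows:
  steps: [-1,0.08,0.06,0.3,0,-1,0.08,0.05,0.3,0,-1,0,0,0.3,0,-1,0,0,0.12,0,-1,0,0,0.12,0,-1,0,0,0.12,0,-1,0,0,0.12,0,-1,0,0,0.1,0,-1,0,0,0.1,0,-1,0,0,0.1,0]

```text
time: 3.3
position: [0.5801, 0.1438, 0.095]
tool_rot: [0.125, 0.992, 0.0, 0.0]
ft_force: [-0.8, -0.1, 0.2]
grip_width: 0.0005
grip_force: 0.0
```

Call:
play_rows:
  steps: [-1,0,0,0.05,0,-1,0,0,0.05,0,-1,0,0,0.05,0,-1,0,0,0,0,-1,0,0,0,0,-1,0,0,0,0,-1,0,0,0,0,-1,0,0,0,0,-1,0,0,0,0,-1,0,0,0,0]

```text
time: 4.3
position: [0.58, 0.1438, 0.0907]
tool_rot: [0.125, 0.992, 0.0, 0.0]
ft_force: [1.0, -0.5, -0.5]
grip_width: 0.0007
grip_force: 0.0
```

```bash
python3 - <<'E'
from h import *
o=robot.get_obs();print(o['position'],o['ft_force'])
b=shot('side')
cv2.imwrite('pics/s2.png',cv2.cvtColor(cv2.resize(b['image'][170:290,280:420],None,fx=4,fy=4,interpolation=2),cv2.COLOR_RGB2BGR))
E
```

```text
[0.58002335 0.14383432 0.0906666 ] [ 0.99621395 -0.54780619 -0.50301001]
```

View pics/s2.png

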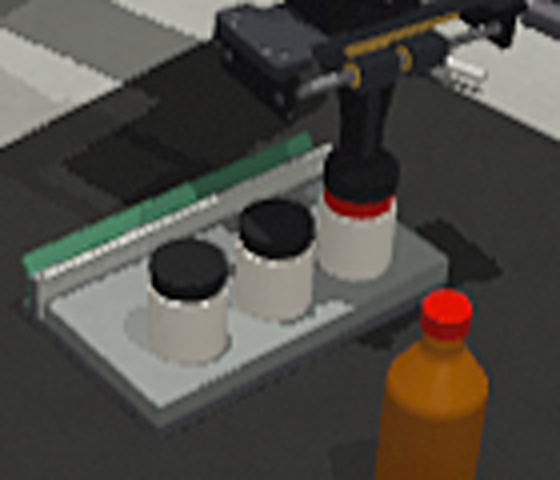

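The red band at crop (358,203) is still visible and there is no force, so the fingers are behind the cap, not on it. I'll check the reported TCP against the cameras.

```bash
python3 - <<'E'
from h import *
from scipy.spatial.transform import Rotation as Ro
o=robot.get_obs();print(o['position'],o['q'],o['time'])
a=shot('top');b=shot('side')
X=[o['position'],[.5853,.1389,.110]]
out=[]
for c in(a,b):
    p=proj(c,X);print(p.round(1)); im=c['image'].copy()
    x,y=(int(p[0][0])-50,int(p[0][1])-60)
    im=cv2.resize(im[y:y+100,x:x+100],None,fx=4,fy=4,interpolation=2)
    for q,col in zip(p,((255,0,255),(0,255,255))): cv2.drawMarker(im,(int((q[0]-x)*4+2),int((q[1]-y)*4+2)),col,0,16,1)
    out.append(im)
cv2.imwrite('pics/chk.png',cv2.cvtColor(np.hstack(out),cv2.COLOR_RGB2BGR))
E
```

```text
[0.58003869 0.14384518 0.09068549] [ 5.62881849e-02  6.26851385e-01  1.59549693e+00 -5.58597917e-05
  9.19159752e-01 -1.26374263e+00] 4.35
[[252.1 228.9]
 [253.  226.2]]
[[368.  215.2]
 [368.8 210.9]]
```

View pics/chk.png

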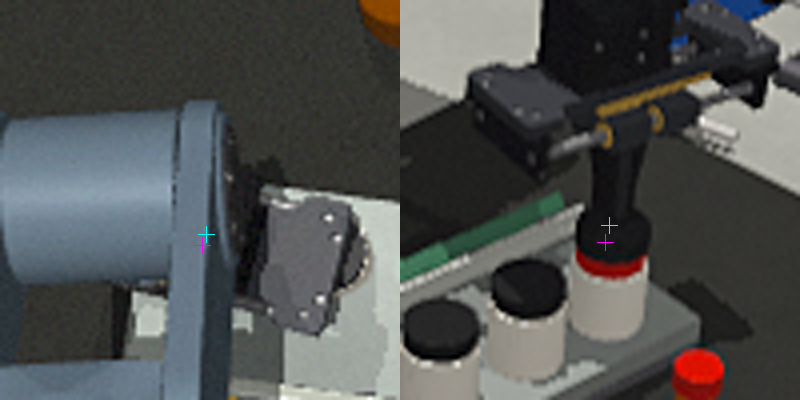

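```bash
python3 - <<'E'
from h import *
o=robot.get_obs();T=o['position']
a=shot('top');b=shot('side');w=shot('wrist')
print(-w['R'].T@w['t'],w['R'][2])
y=np.array([.248,.969,0])
X=[T,[.5853,.1389,.110],T+[0,0,.1],T+.095*y+[0,0,.1],T-.095*y+[0,0,.1]]
for n,c in(('top',a),('side',b),('wrist',w)): print(n,proj(c,X).round(0).tolist())
im=w['image'].copy()
for q,col in zip(proj(w,X[:2]),((255,0,255),(0,255,255))): cv2.drawMarker(im,tuple(int(v) for v in q),col,0,16,1)
cv2.imwrite('pics/w2.png',cv2.cvtColor(im,cv2.COLOR_RGB2BGR))
E
```

```text
[0.51421042 0.16103332 0.27710457] [ 0.24396228 -0.06270895 -0.96775513]
top [[252.0, 229.0], [253.0, 226.0], [246.0, 226.0], [205.0, 216.0], [287.0, 236.0]]
side [[368.0, 215.0], [369.0, 211.0], [371.0, 183.0], [401.0, 174.0], [339.0, 193.0]]
wrist [[325.0, 276.0], [318.0, 303.0], [324.0, 408.0], [689.0, 409.0], [-41.0, 408.0]]
```

View pics/w2.png

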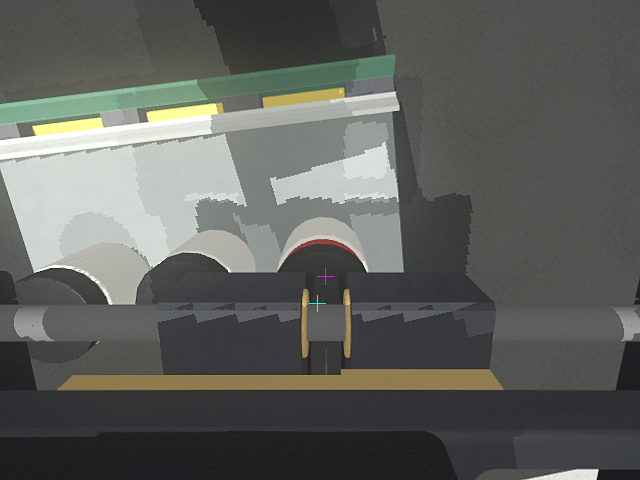

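The wrist view shows the fingers over the cap at (325,276), and the red band at (322,242) is thinner than before. The cap seems to have moved partway and rests there on friction, so I'll keep pressing and watch for the force to rise.

Call:
play_rows:
  steps: [-1,-0.1,-0.1,0.05,0,-1,-0.1,-0.05,0.05,0,-1,0,0,0.05,0,-1,0,0,0.05,0,-1,0,0,0.05,0,-1,0,0,0.05,0,-1,0,0,0.05,0,-1,0,0,0.05,0,-1,0,0,0.05,0,-1,0,0,0.05,0]

```text
time: 5.6
position: [0.5847, 0.1379, 0.0757]
tool_rot: [0.125, 0.992, -0.0, 0.0]
ft_force: [-1.6, -1.6, 5.6]
grip_width: 0.0003
grip_force: 2.4
```

```bash
python3 - <<'E'
from h import *
o=robot.get_obs();print(o['position'],o['ft_force'],o['q'])
b=shot('side');h=cv2.cvtColor(b['image'],cv2.COLOR_RGB2HSV);H,S,V=cv2.split(h)
m=((H<8)|(H>172))&(S>150)&(V>60);m[:200]=0;m[240:]=0;m[:,:350]=0;m[:,390:]=0
print(m.sum(),m.sum(0).max())
i=cv2.imread('pics/side.png');h=cv2.cvtColor(i,cv2.COLOR_BGR2HSV);H,S,V=cv2.split(h)
m=((H<8)|(H>172))&(S>150)&(V>60);m[:200]=0;m[240:]=0;m[:,:350]=0;m[:,390:]=0
print('start',m.sum(),m.sum(0).max())
E
```

```text
[0.58468903 0.137883   0.07567259] [-1.64588939 -1.60024481  5.63417282] [ 4.58528332e-02  6.51947269e-01  1.59648908e+00 -2.40803638e-04
  8.93113422e-01 -1.27406918e+00]
20 2
start 59 4
```

Call:
play_rows:
  steps: [-1,0,0,0.05,0,-1,0,0,0.05,0,-1,0,0,0.05,0,-1,0,0,0.05,0,-1,0,0,0.05,0,-1,0,0,0,0,-1,0,0,0,0,-1,0,0,0,0,-1,0,0,0,0,-1,0,0,0,0]

```text
time: 6.65
position: [0.5848, 0.1379, 0.0703]
tool_rot: [0.125, 0.992, -0.0, 0.0]
ft_force: [-4.4, -2.0, 16.5]
grip_width: 0.0006
grip_force: 8.6
```

```bash
cat > red.py <<'E'
from h import *
o=robot.get_obs();print(o['position'],o['ft_force'])
b=shot('side');h=cv2.cvtColor(b['image'],cv2.COLOR_RGB2HSV);H,S,V=cv2.split(h)
m=((H<8)|(H>172))&(S>150)&(V>60);m[:200]=0;m[240:]=0;m[:,:350]=0;m[:,390:]=0
print(m.sum(),m.sum(0).max())
E
python3 red.py
```

```text
[0.58477028 0.13791264 0.07025106] [-4.4150272  -1.95562594 16.47198087]
0 0
```

Red pixels have gone from 59 to 0 and the force is 16.5 N against a stop, so the cap is seated. The TCP z reading was about 25 mm below the true contact height, so I must measure where the fingertips really are before grasping. Now I lift and turn towards the tag.

Call:
play_rows:
  steps: [-1,0,0,-0.5,0,-1,0,0,-0.8,0,-1,0,0,-0.8,1,-1,0,0,-0.8,1,-1,0,0,-0.5,1,-1,0,0,-0.3,1,-1,0,0,0,1,-1,0,0,0,1,-1,0,0,0,1,-1,0,0,0,1]

```text
time: 7.7
position: [0.5847, 0.1384, 0.1782]
tool_rot: [0.503, 0.864, 0.0, -0.0]
ft_force: [-0.1, -0.9, 0.4]
grip_width: 0.0004
grip_force: 0.0
```

```bash
python3 red.py; python3 - <<'E'
from h import *
from scipy.spatial.transform import Rotation as Ro
o=robot.get_obs();T=o['position'];print(Ro.from_quat(o['tool_rot']).as_matrix().round(3).tolist())
b=shot('side');p=proj(b,[T,T+[0,0,.025]]);print(p)
im=b['image'].copy();x,y=int(p[0][0])-70,int(p[0][1])-70
im=cv2.resize(im[y:y+130,x:x+140],None,fx=4,fy=4,interpolation=2)
for q,col in zip(p,((255,0,255),(0,255,255))): cv2.drawMarker(im,(int((q[0]-x)*4+2),int((q[1]-y)*4+2)),col,0,12,1)
cv2.imwrite('pics/s3.png',cv2.cvtColor(im,cv2.COLOR_RGB2BGR))
E
```

```text
[0.58467305 0.13844152 0.17819501] [-0.07114745 -0.87569137  0.36357285]
0 0
[[-0.491, 0.871, -0.0], [0.871, 0.491, 0.001], [0.001, 0.0, -1.0]]
[[370.52395897 188.85863612]
 [371.29699283 180.35101595]]
```

View pics/s3.png

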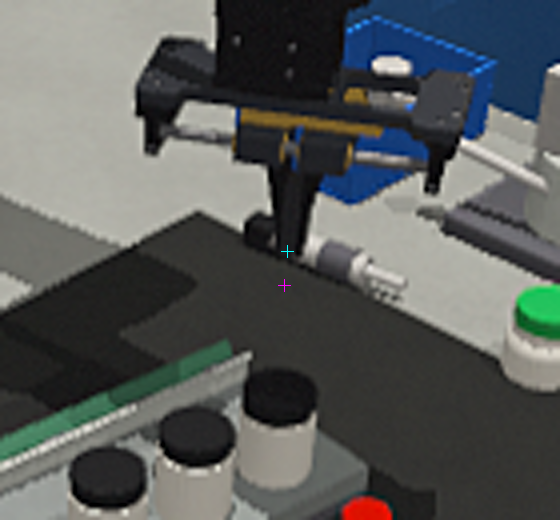

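The side view confirms it: the cap sits level with its neighbours with no red showing, and the fingertips at (286,255) are about 25 mm above the reported TCP (magenta), with xy agreeing. I'll use true tip z = reported + 0.0255.

The stand centre (0.481, -0.214) and its yaw of 14° put the tag at about (0.4896, -0.2477).

Call:
play_rows:
  steps: [1,0,0,0,0.9,1,0,0,0,0.9,1,0,0,0,0.9,1,-0.84,-0.44,0,0,1,-0.84,-0.44,0,0,1,-0.84,-0.44,0,0,1,-0.84,-0.44,0,0,1,-0.84,-0.44,0,0,1,-0.84,-0.44,0,0,1,-0.84,-0.44,0,0]

```text
time: 8.8
position: [0.5386, -0.0566, 0.1787]
tool_rot: [0.612, 0.791, 0.0, -0.0]
ft_force: [0.4, -0.1, 0.2]
grip_width: 0.0725
grip_force: 0.0
```

Call:
play_rows:
  steps: [1,-0.84,-0.44,0,0,1,-0.84,-0.44,0,0,1,-0.84,-0.44,0,0,1,-0.84,-0.44,0,0,1,-0.84,-0.44,0,0,1,-0.84,-0.44,0,0,1,-0.84,-0.44,0,0,1,0,0,0,0,1,0,0,0,0,1,0,0,0,0]

```text
time: 9.8
position: [0.4929, -0.2485, 0.1788]
tool_rot: [0.613, 0.79, 0.0, -0.001]
ft_force: [-0.2, 0.8, -0.3]
grip_width: 0.0871
grip_force: 0.0
```

```bash
python3 - <<'E'
from h import *
from scipy.spatial.transform import Rotation as Ro
o=robot.get_obs();T=o['position'];M=Ro.from_quat(o['tool_rot']).as_matrix();print(T,M[:2,:2].round(3).tolist())
w=shot('wrist','w3.png');h=cv2.cvtColor(w['image'],cv2.COLOR_RGB2HSV);H,S,V=cv2.split(h)
print('cam',-w['R'].T@w['t'])
for n,m in(('green',(H>45)&(H<85)&(S>120)&(V>50)),('orange',(H>8)&(H<30)&(S>180)&(V>150))):
  for k in cv2.findContours(m.astype(np.uint8),0,1)[0]:
    if cv2.contourArea(k)<150: continue
    r=cv2.boxPoints(cv2.minAreaRect(k));P=plane(w,r,.092);print(n,cv2.contourArea(k),r.round(0).tolist(),P[:,:2].round(4).tolist())
print('pred tag top',proj(w,[[.4896,-.2477,.092],[.4896,-.2477,.066]]))
E
```

```text
[ 0.49285757 -0.24849333  0.17877207] [[-0.249, 0.969], [0.969, 0.249]]
cam [ 0.47647478 -0.18216916  0.36529833]
green 555.5 [[376.0, 279.0], [394.0, 247.0], [438.0, 272.0], [421.0, 304.0]] [[0.5385, -0.2715], [0.544, -0.2441], [0.582, -0.254], [0.5772, -0.2821]]
pred tag top [[320.7824555  233.92418357]
 [321.1924182  226.1781011 ]]
```

View pics/w3.png

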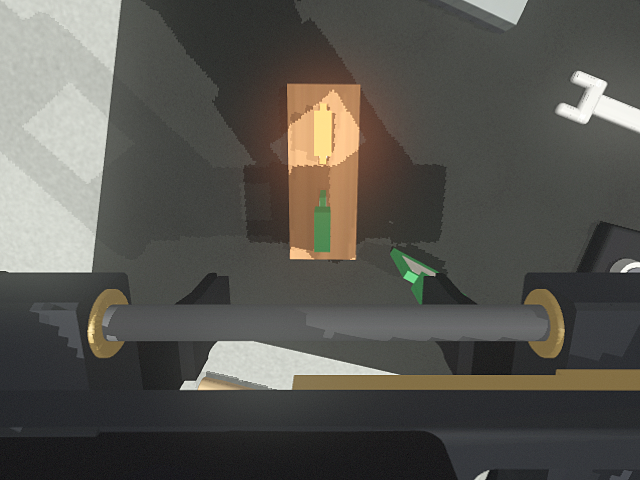

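The wrist view shows the green block centred at column 322, rows 206-252, where I predicted (321,234). The stand runs vertically in the image, so the yaw is right. I still need the exact block position, and the lone larger tag at (410,270) has to clear the gripper body.

```bash
python3 - <<'E'
from h import *
w=shot('wrist');b=shot('side');a=shot('top')
h=cv2.cvtColor(w['image'],cv2.COLOR_RGB2HSV);R=h[195:262,300:345]
m=np.zeros(h.shape[:2],np.uint8);m[195:262,300:345]=((R[...,0]>40)&(R[...,0]<90)&(R[...,1]>70))
k=max(cv2.findContours(m,0,1)[0],key=cv2.contourArea);x,y,ww,hh=cv2.boundingRect(k);print(x,y,ww,hh)
c=x+ww/2-.5
blk=m[215:250].sum(0);print(np.nonzero(m[240])[0],np.nonzero(m[225])[0])
print('far edge mid',plane(w,[(c,y+hh-.5)],.092)[0],'pred',np.array([.4896,-.2477])-.015*np.array([-.243,.970]))
print('width',np.linalg.norm(np.diff(plane(w,[(x-.5,245),(x+ww-.5,245)],.092),axis=0)))
# big tag from initial pictures, side: lowest & highest px
i=cv2.imread('pics/side.png');h=cv2.cvtColor(i,cv2.COLOR_BGR2HSV);H,S,V=cv2.split(h)
m=((H>50)&(H<80)&(S>150)&(V>70));m[:280]=0;m[345:]=0;m[:,:235]=0;m[:,275:]=0
ys,xs=np.nonzero(m);j=ys.argmax();print('side low',xs[j],ys[j],plane(b,[(xs[j],ys[j])],0)[0])
# height: vertical line over the top face seen in top view vs side
i=cv2.imread('pics/top.png');h=cv2.cvtColor(i,cv2.COLOR_BGR2HSV);H,S,V=cv2.split(h)
m=((H>50)&(H<80)&(S>150)&(V>170));m[:205]=0;m[245:]=0;m[:,:410]=0;m[:,440:]=0
ys,xs=np.nonzero(m);p=(xs.mean(),ys.mean());print('top face',p,len(xs))
for z in(.09,.1,.11,.12,.13,.14): print(z,plane(a,[p],z)[0].round(4),proj(b,plane(a,[p],z)).round(1))
E
```

```text
314 195 16 57
[314 315 316 317 318 319 320 321 322 323 324 325 326 327 328 329] [314 315 316 317 318 319 320 321 322 323 324 325 326 327 328 329]
far edge mid [ 0.49353356 -0.26042785  0.092     ] pred [ 0.493245 -0.26225 ]
width 0.011786672293271891
side low 254 333 [ 0.61745565 -0.28009084  0.        ]
top face (np.float64(425.4697986577181), np.float64(222.751677852349)) 149
0.09 [ 0.5943 -0.279   0.09  ] [[243.9 299.4]]
0.1 [ 0.5935 -0.277   0.1   ] [[243.9 295.4]]
0.11 [ 0.5928 -0.275   0.11  ] [[243.9 291.5]]
0.12 [ 0.592 -0.273  0.12 ] [[244.  287.5]]
0.13 [ 0.5913 -0.271   0.13  ] [[244.  283.4]]
0.14 [ 0.5905 -0.269   0.14  ] [[244.1 279.3]]
```

Tag centre is about (0.490, -0.246), and the block width of 11.8 mm matches. The large tag's top is at about 0.105 m, below the gripper body at about 0.13 m at grasp height. I'll descend with the fingers half open.

Call:
play_rows:
  steps: [0.1,0.1,-0.08,0.4,0,0.1,0,0,0.6,0,0.1,0,0,0.6,0,0.1,0,0,0.6,0,0.1,0,0,0.6,0,0.1,0,0,0.6,0,0.1,0,0,0.5,0,0.1,0,0,0.4,0,0.1,0,0,0.2,0,0.1,0,0,0.2,0]

```text
time: 11.0
position: [0.4902, -0.2472, 0.0379]
tool_rot: [0.613, 0.79, -0.0, 0.0]
ft_force: [-1.5, -0.0, 0.2]
grip_width: 0.048
grip_force: 0.0
```

Call:
play_rows:
  steps: [-1,0,0,0,0,-1,0,0,0,0,-1,0,0,0,0,-1,0,0,0,0,-1,0,0,0,0,-1,0,0,0,0,-1,0,0,0,0,-1,0,0,0,0,-1,0,0,0,0,-1,0,0,0,0]
  grip_force: 25

```text
time: 12.0
position: [0.49, -0.2474, 0.0384]
tool_rot: [0.613, 0.79, -0.0, 0.0]
ft_force: [0.1, 0.5, 4.3]
grip_width: 0.0113
grip_force: 25.0
```

Gripped: the width of 11.3 mm matches the 12 mm block. The tag's lower edge is at reported z - 0.0264, so home is at about 0.048 reported. Now I lift, turn 0.386 rad and carry it to the bay at about (0.486, 0.153).

Call:
play_rows:
  steps: [-1,0,0,-0.2,0,-1,0,0,-0.3,0,-1,0,0,-0.4,0,-1,0,0,-0.6,0,-1,0,0,-0.6,0,-1,0,0,-0.6,0.96,-1,0,0,-0.6,0.96,-1,0,0,-0.5,0.96,-1,0,0,0,0.96,-1,0,0,0,0]

```text
time: 13.0
position: [0.4902, -0.2475, 0.1537]
tool_rot: [0.753, 0.658, 0.0, 0.001]
ft_force: [0.3, 0.0, -0.8]
grip_width: 0.0114
grip_force: 25.0
```

```bash
python3 - <<'E'
from h import *
from scipy.spatial.transform import Rotation as Ro
o=robot.get_obs();M=Ro.from_quat(o['tool_rot']).as_matrix();print(o['position'],np.degrees(np.arctan2(M[1,0],M[0,0])),o['grip_force'],o['grip_width'])
print((M.T@(np.array([.486,.153,o['position'][2]])-o['position'])/.03).round(3))
E
```

```text
[ 0.49020951 -0.24748243  0.15367031] 82.33422818699168 25.001030622515827 0.011409455388727608
[13.211 -1.92  -0.019]
```

Call:
play_rows:
  steps: [-1,0.5,-0.12,0,0,-1,0.8,-0.12,0,0,-1,0.8,-0.12,0,0,-1,0.8,-0.12,0,0,-1,0.8,-0.12,0,0,-1,0.8,-0.12,0,0,-1,0.8,-0.12,0,0,-1,0.8,-0.12,0,0,-1,0.8,-0.12,0,0,-1,0.8,-0.12,0,0]

```text
time: 14.0
position: [0.4836, -0.0114, 0.1519]
tool_rot: [0.752, 0.659, -0.0, -0.001]
ft_force: [0.6, 0.8, -0.3]
grip_width: 0.0116
grip_force: 25.0
```

Call:
play_rows:
  steps: [-1,0.8,-0.12,0,0,-1,0.8,-0.12,0,0,-1,0.8,-0.12,0,0,-1,0.8,-0.12,0,0,-1,0.8,-0.12,0,0,-1,0.8,-0.12,0,0,-1,0.5,0,0,0,-1,0.21,0,0,0,-1,0,0,0,0,-1,0,0,0,0]

```text
time: 15.0
position: [0.4856, 0.1527, 0.152]
tool_rot: [0.753, 0.658, -0.0, 0.0]
ft_force: [-0.1, -0.3, -0.8]
grip_width: 0.0115
grip_force: 25.0
```

```bash
python3 - <<'E'
from h import *
from scipy.spatial.transform import Rotation as Ro
o=robot.get_obs();T=o['position'];M=Ro.from_quat(o['tool_rot']).as_matrix();print(T,o['grip_width'])
w=shot('wrist')
th=-.134;X=np.array([np.cos(th),np.sin(th),0]);Y=np.array([-np.sin(th),np.cos(th),0])
S=np.array([.486,.153,0])
tb=T-[0,0,.0264]
pts={'tagbot -y':tb-.02*Y,'tagbot +y':tb+.02*Y,'bar-':S-.025*Y+[0,0,.03],'bar+':S+.025*Y+[0,0,.03],'blocktop+':tb+.015*Y+[0,0,.08]}
im=w['image'].copy()
for (n,p),col in zip(pts.items(),((255,0,255),(255,0,255),(0,255,255),(0,255,255),(255,255,255))):
    q=proj(w,[p])[0];print(n,q.round(1)); cv2.drawMarker(im,tuple(int(v) for v in q),col,0,14,1)
cv2.imwrite('pics/w4.png',cv2.cvtColor(im,cv2.COLOR_RGB2BGR))
h=cv2.cvtColor(w['image'],cv2.COLOR_RGB2HSV);H,S_,V=cv2.split(h)
for n,m,z in(('yellow',(H>22)&(H<36)&(S_>130)&(V>90),.03),('green',(H>40)&(H<90)&(S_>100)&(V>40),.05)):
  for k in cv2.findContours(m.astype(np.uint8),0,1)[0]:
    if cv2.contourArea(k)<100: continue
    r=cv2.minAreaRect(k);print(n,cv2.contourArea(k),np.round(cv2.boxPoints(r)).tolist(),plane(w,[r[0]],z)[0].round(4))
E
```

```text
[0.48556965 0.15270356 0.15204173] 0.011468399334120612
tagbot -y [324.6 293.7]
tagbot +y [324.6 227.9]
bar- [325.4 254.4]
bar+ [325.5 194.8]
blocktop+ [324.  289.6]
yellow 145.5 [[323.0, 197.0], [329.0, 197.0], [329.0, 224.0], [323.0, 224.0]] [0.4881 0.165  0.03  ]
green 448.0 [[310.0, 341.0], [341.0, 341.0], [341.0, 357.0], [310.0, 357.0]] [0.4726 0.0523 0.05  ]
green 1499.5 [[310.0, 225.0], [341.0, 225.0], [341.0, 303.0], [310.0, 303.0]] [0.4825 0.1264 0.05  ]
```

View pics/w4.png

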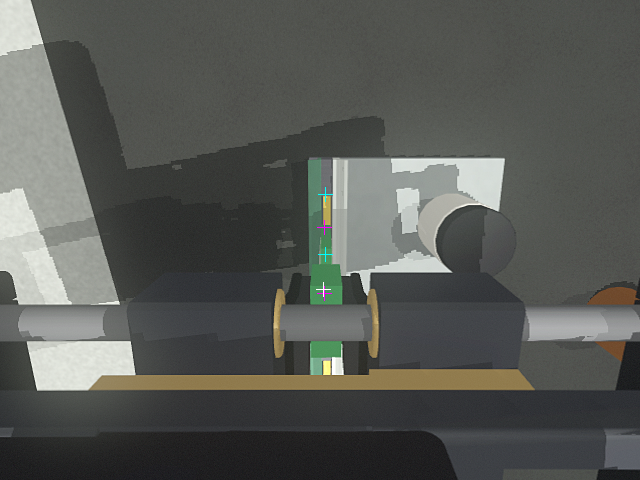

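The wrist view shows the tag plate running straight along the slot, with its +y end at (324,226) as predicted. The yellow bar of that bay shows at (326,210), and the bay's pot is at (478,240). I'll measure the cross-slot profile in numbers.

```bash
python3 - <<'E'
from h import *
w=shot('wrist');im=w['image']
for r in(175,183,205,215,235):print(r,[(c,*im[r,c].tolist()) for c in range(306,350,2 if r<230 else 2)])
c=-w['R'].T@w['t'];print(c)
th=-.134;X=np.array([np.cos(th),np.sin(th),0]);Y=np.array([-np.sin(th),np.cos(th),0]);S=np.array([.486,.153,0])
for n,dx,z in(('lip in',-.0045,.042),('wall in',.0045,.046),('bar-',-.0045,.03),('bar+',.0045,.03)):
  print(n,proj(w,[S+dx*X+.02*Y+[0,0,z],S+dx*X+.036*Y+[0,0,z]]).round(1).tolist())
E
```

```text
175 [(306, 55, 55, 54), (308, 90, 129, 107), (310, 92, 130, 108), (312, 90, 131, 109), (314, 92, 132, 110), (316, 92, 133, 109), (318, 92, 133, 110), (320, 98, 134, 115), (322, 111, 109, 113), (324, 112, 115, 116), (326, 111, 113, 115), (328, 112, 114, 116), (330, 92, 95, 97), (332, 152, 157, 152), (334, 218, 223, 214), (336, 183, 188, 179), (338, 176, 181, 173), (340, 172, 176, 169), (342, 175, 181, 173), (344, 201, 206, 198), (346, 209, 213, 205), (348, 149, 153, 151)]
183 [(306, 55, 57, 54), (308, 90, 131, 106), (310, 92, 132, 109), (312, 92, 132, 110), (314, 91, 132, 107), (316, 94, 134, 113), (318, 94, 136, 112), (320, 98, 134, 114), (322, 111, 112, 115), (324, 109, 112, 114), (326, 111, 112, 115), (328, 111, 112, 114), (330, 91, 96, 97), (332, 153, 156, 153), (334, 218, 222, 215), (336, 185, 188, 182), (338, 176, 180, 172), (340, 171, 176, 169), (342, 175, 180, 171), (344, 202, 207, 199), (346, 210, 215, 206), (348, 147, 153, 149)]
205 [(306, 55, 59, 56), (308, 76, 105, 87), (310, 92, 133, 109), (312, 93, 133, 110), (314, 94, 133, 110), (316, 91, 132, 109), (318, 94, 135, 111),
[... 740 characters left out ...]
9), (346, 169, 174, 168), (348, 144, 151, 147)]
235 [(306, 54, 58, 55), (308, 66, 83, 71), (310, 80, 116, 96), (312, 79, 112, 95), (314, 80, 111, 93), (316, 78, 112, 91), (318, 79, 111, 91), (320, 83, 118, 95), (322, 72, 133, 84), (324, 72, 133, 85), (326, 73, 132, 84), (328, 73, 134, 87), (330, 67, 135, 83), (332, 163, 162, 158), (334, 178, 182, 174), (336, 167, 172, 165), (338, 165, 170, 163), (340, 161, 164, 158), (342, 163, 168, 161), (344, 171, 176, 169), (346, 161, 167, 160), (348, 145, 149, 146)]
[0.49545983 0.22059666 0.33847172]
lip in [[319.5, 203.1], [319.4, 182.4]]
wall in [[331.2, 204.0], [331.2, 183.0]]
bar- [[319.7, 200.7], [319.7, 180.8]]
bar+ [[330.9, 200.7], [331.0, 180.8]]
```

The slot runs from column 321 to 331.5 (centre 326.3) and the tag plate is centred at about 326, so it is aligned to within 0.5 mm. I'll go down into the slot.

Call:
play_rows:
  steps: [-1,0,0.02,0.4,0,-1,0,0,0.5,0,-1,0,0,0.5,0,-1,0,0,0.4,0,-1,0,0,0.3,0,-1,0,0,0.1,0,-1,0,0,0.1,0,-1,0,0,0.1,0,-1,0,0,0.1,0,-1,0,0,0.1,0]
  grip_force: 40

```text
time: 16.1
position: [0.4867, 0.1532, 0.0743]
tool_rot: [0.753, 0.658, 0.0, 0.0]
ft_force: [0.5, 0.4, -0.3]
grip_width: 0.0119
grip_force: 40.0
```

Call:
play_rows:
  steps: [-1,0,0,0.1,0,-1,0,0,0.1,0,-1,0,0,0.1,0,-1,0,0,0.1,0,-1,0,0,0.08,0,-1,0,0,0.08,0,-1,0,0,0.08,0,-1,0,0,0.08,0,-1,0,0,0,0,-1,0,0,0,0]

```text
time: 17.1
position: [0.4864, 0.1531, 0.0529]
tool_rot: [0.753, 0.658, 0.0, 0.0]
ft_force: [-0.4, 0.1, 3.9]
grip_width: 0.0118
grip_force: 40.0
```

Call:
play_rows:
  steps: [-1,0,0,0.05,0,-1,0,0,0.05,0,-1,0,0,0.05,0,-1,0,0,0.05,0,-1,0,0,0,0,-1,0,0,0,0,-1,0,0,0,0,-1,0,0,0,0,-1,0,0,0,0,-1,0,0,0,0]

```text
time: 18.1
position: [0.4866, 0.1532, 0.0481]
tool_rot: [0.753, 0.658, 0.0, 0.0]
ft_force: [-2.1, 0.2, 13.9]
grip_width: 0.0117
grip_force: 40.0
```

Call:
play_rows:
  steps: [-1,0,0,0.03,0,-1,0,0,0,0,-1,0,0,0,0,-1,0,0,0,0,-1,0,0,0,0,-1,0,0,0,0,-1,0,0,0,0,-1,0,0,0,0,-1,0,0,0,0,-1,0,0,0,0]

```text
time: 19.1
position: [0.4867, 0.1532, 0.048]
tool_rot: [0.753, 0.658, 0.001, 0.001]
ft_force: [-4.1, -0.4, 20.1]
grip_width: 0.0119
grip_force: 40.0
```

```bash
python3 - <<'E'
from h import *
o=robot.get_obs();print(o['position'],o['ft_force'],o['grip_force'],o['grip_width'],o['time'])
b=shot('side');h=cv2.cvtColor(b['image'],cv2.COLOR_RGB2HSV);H,S,V=cv2.split(h)
m=((H<8)|(H>172))&(S>150)&(V>60);m[:200]=0;m[240:]=0;m[:,:350]=0;m[:,390:]=0;print('red',m.sum())
print(robot.hand_in())
E
```

```text
[0.48670855 0.15321881 0.047977  ] [-4.07784563 -0.38026164 20.12799265] 40.00463148811832 0.011855317083454725 19.1
red 0
the job is handed in; nothing more can be done
None
```

The job is handed in at 19.1 s: the proud cap is pressed down with no red showing, and the green tag is in that pot's bay, gripped at 40 N and held against the bar's stop with 20 N; no verdict was returned.

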